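# Work in the turntable caddy's bearing and hold its last compartment home for the screw

### The job

I have just greased the bearing of the turntable caddy: turn it counter-clockwise (seen from above) by hand, steadily and without flinging it, once right round and on until its empty slot comes to face you (towards the robot) the second time, and let it stand. Then stand the loose red compartment in that slot, narrow end to the hub, and press it straight in against the sprung rubber buffer, without ramming it, with a steady push of about 10 newtons so that I can drive its screw. Finish while still holding it pressed there, and leave the peg basket, tray, mug and scrub pad where they are.

Things in the scene. Friction and masses are not known exactly. Their poses are not given: they have to be found in the camera images.
- caddy_base: Fixed black foot of the round turntable caddy. Origin on the turning axis at slab height (z = 0). Above it turns a grey deck, radius 180 mm, top 34 mm above the slab, with five places 72 degrees apart, centred 99.5 mm from the axis: four filled by green, blue, white and orange compartments screwed down (rims 114 mm, handles 150 mm above the slab), one empty slot. Nothing else is on the deck.
- caddy (a joint): Turn of the deck about its upright axis, rad, positive counter-clockwise from above, no stops. At 0 and at 6.28 the slot faces the robot; it lies from the axis in direction (-cos q, -sin q). Starts between -1.5 and -0.35 (slot to the robot's left), so it must go more than a full turn, to 6.28. The greased bearing drags with about 0.12 N m plus 0.1 per rad/s; the deck stays where it is left.
- hub_top (a point): Top of the white round hub in the middle of the deck, on the turning axis, 146 mm above the slab. The hub is 46 mm in radius at its foot and 42 mm near its top.
- green_handle (a point): Top middle of the green compartment's handle, 150 mm above the slab, 99.5 mm from the axis, 72 degrees counter-clockwise of the slot. All compartments have the red one's shape. The deck can be driven by a closed fingertip in the empty slot, 105 mm from the axis, pushing sideways on the green one's wall, which is there about 0.8 rad round from the slot's middle.
- slot (a point): Middle of the empty slot, on the deck's top face, 34 mm above the slab, 99.5 mm from the axis: the red compartment's origin belongs here when pressed in with 10 N. x axis inwards to the hub, z up; it turns with the deck. The slot's brass screw insert lies 52.5 mm further out. Gaps to the neighbours: 18 mm at the narrow end, more at the wide end.
- buffer: Rubber-faced spring buffer on the hub at the inner end of the slot, 40 mm wide, 30 mm high, centred 88 mm above the deck. Origin: middle of its face. Unpressed, the face is 62 mm from the axis; it slides in by up to 12 mm and pushes back 2 N per mm from zero (10 N at 5 mm, compartment then at the slot point). The compartment's drag on the deck (1 to 3 N, more if pushed down) adds to that.
- compartment: Loose red plastic compartment, empty, 0.17 to 0.34 kg. Origin: centre of its underside; +x to its narrow end, z up. Trapezoid 85 mm long (x), 60 wide at the narrow end, 120 at the wide end, walls 3 thick, rim 80 high but the narrow end's flat back 108 high; a screw tab 4 mm high juts 20 mm from the wide end's foot. Starts on the slab left or right of the caddy, +x within 0.8 rad of world x.
- handle (a point): Middle of the red compartment's handle bar, 106 mm straight above its origin. The bar runs along the compartment's x, 74 mm long, 12 mm thick (y), from 96 to 116 mm above the underside, on the middle divider, with an open finger gap under it; fingers either side of it clear the 80 mm rim.
- peg_basket: Bystander: yellow plastic peg basket, 130 x 170 mm, 88 mm high, with clothes pegs in it. Origin: centre of its underside. It stands on the other side of the caddy from the red compartment.
- tray: Bystander: round aluminium tray, 190 mm across, 18 mm high; the mug stands on it. Origin: centre of its underside.
- mug: Bystander: heavy blue ceramic mug, 82 mm across, 95 mm high. Origin: centre of its underside.
- scrub_pad: Bystander: hard green silicone scrub pad, 110 x 75 mm, 17 mm high, lying on the slab. Origin: centre of its underside.
Mind the look-alikes: they are no part of the job. Of the things shaped like the compartment, the red one is meant.

How it is judged:
By the outcome, as a careful person would: the job done as asked, in the order asked, and still so for the second after the job is handed in, while the arm keeps its last pose, push and grip.
It also fails if it takes over 72 s, if anything falls off the work surface, if the arm or the gripper's body presses on something with over 40 N, if the wrist force passes 120 N, or if a joint passes its speed limit or range.

### The arm

A 7-joint arm with a two-finger parallel gripper is mounted at the origin on the work surface. World frame = base frame: x ahead of the robot, y to its left, z up, the work surface at z = 0. Lengths are in m, angles in rad, forces in N, time in s.
With the tool pointing down it reaches from about 0.4 to 0.85 m from the base axis. Payload 6.9 kg.
Tool frame: the origin (TCP) lies at the very end of the fingers, on their centre line; the grasp point (between the pads) lies 19 mm behind it (tcp_to_grasp is the z of the grasp point in the tool frame, in m); z points along the fingers, y is the line along which they close (so a half turn about z gives the same grasp; the last joint's range is limited). The gripper opens to 85 mm and grips with 20 to 120 N. Pads are 22 mm wide; open, the fingers measure 114 mm over their backs; the gripper's body (76 mm by 85 mm) begins 54 mm behind the grasp point. The pads swing forward as they close: fully open they stand 13 mm farther back than shut.
Start: joints at [-1.01, 0.507, -0.238, 1.5, 0.126, 1.149, -0.155], TCP at [0.275, 0.561, 0.231] pointing down, gripper open.
Joint ranges: [-3.08, 3.08], [-0.24, 2.05], [-1.43, 1.35], [0, 2.5], [-1.52, 4.66], [0.17, 1.96], [-2.89, 2.89]. Speed limits (rad/s): [2.39, 2.39, 3.14, 3.14, 3.14, 3.14, 3.14].

### API

Orientations are given as a unit quaternion [w, x, y, z].
In Python, from workcell import * gives the robot as it stands.
- The arm moves only by the tool send_rows, never from a script. Its argument "targets" is text: rows parted by semicolons, each of 7 numbers parted by spaces: the shift along the tool's x, y, z in units of 25 cm (1.0 is 25 cm), then the turn, a rotation vector about the tool's x, y, z in units of pi rad (1.0 is pi rad), then the opening, from 0 (shut) to 1 (fully open). A call has 1 to 12 rows; each row is the pose to reach, as a shift and turn from the pose commanded when the call began, along the tool's axes at that moment, turning the shorter way round; what a row does not reach only later rows make up. A row lasts 1/8 s, in which the tool goes at most 62.5 mm and 10.7 degrees, less where a joint would pass 70% of its speed; a pose out of reach is approached as far as the arm can. A call with a number of a shift or a turn outside -1 to 1 is refused whole. A call with a gripper value outside its range is refused whole. The fingers move at their own pace and stop on an object; "grip_force" is the grip in N (left out, the last holds). Time passes only in rows, so rows that repeat a pose let the fingers close. It gives the time, the measured TCP pose, the force, the opening and the grip force at its end, in the units of the state.
- sense(): the state, without advancing time (a new reading comes with each control period).
- read_camera(name): name is "scene" or "side" or "wrist"; returns a dict with "img" (420x560x3 uint8, red, green, blue), "depth" (420x560 float32, m along the optical axis (not along the pixel's ray), 0 where there is no reading), "camera_matrix" (3x3 intrinsics, pixels), "k1" (the pictures are not rectified: a ray, as slopes to the right and down, at radius r is drawn at 1 + k1 r^2 times it, then the intrinsics apply), "extrinsics" (4x4, takes a point from world to camera coordinates). Camera axes: x right, y up, looking along -z (the intrinsics and any distortion apply to the point x, -y, -z); pixel columns grow to the right and rows downward; lengths in m; the calibration is good to about 2 mm. A picture is of the moment at which its call begins.
- close_job(): hands the job in; it is judged then, once.
The state is a dict: "t": time; "joint_pos": joint angles; "dq": joint speeds; "joint_efforts": joint torques, N m; "tool_pos": TCP position; "tool_rot": TCP orientation; "wrist_force": force on the tool from outside, world axes, zero at the start; "torque": the same for the moment, N m; "opening": opening from 0.0 (shut) to 1.0 (fully open); "grasp_force": force on a finger pad.
Only numpy, scipy, OpenCV 4.12 (cv2) and the standard library are available. Lean on these libraries where they do the work, as an engineer would, in place of code of your own. Each camera call takes 0.05 s, during which the arm holds its last target. There are 200 camera calls.

## Working session

There is one attempt and no reset: what is moved stays moved. The work goes in short steps, Python scripts to look and compute and a tool call to move; the robot and the scene stay as the last step left them, time stands still between calls to the robot, and variables do not carry over. Pictures are saved under pics/ and viewed, at most 10 in all, crops included, and the job is handed in when it is done.

Besides the shell and the picture viewer there is one more tool, called after "Call:" as a command line: name --argument value ..., lists and objects as JSON in quotes. send_rows: Moves the arm, as the interface text tells. Shifts and turns lie within -1 to 1; 1 stands for 25 cm of shift or pi rad of turn. Its arguments: {"type":"object","properties":{"targets":{"type":"string"},"grip_force":{"type":"number"}},"required":["targets"]}

```bash
mkdir -p pics; ls
cat > h.py <<'E'
import numpy as np, cv2
from workcell import *
from scipy.spatial.transform import Rotation as R
def shot(n):
    c=read_camera(n); return c
def save(c,f): cv2.imwrite('pics/'+f,c['img'][:,:,::-1])
def rays(c,uv):
    K=c['camera_matrix']; uv=np.atleast_2d(np.asarray(uv,float))
    d=np.array([[(u-K[0,2])/K[0,0],(v-K[1,2])/K[1,1]] for u,v in uv])
    s=d.copy()
    for _ in range(20): s=d/(1+c['k1']*(s**2).sum(1,keepdims=True))
    return s
def pts(c,uv,dep=None):
    uv=np.atleast_2d(np.asarray(uv)); s=rays(c,uv)
    if dep is None: dep=c['depth'][uv[:,1].astype(int),uv[:,0].astype(int)]
    dep=np.asarray(dep).reshape(-1,1)
    pc=np.hstack([s[:,:1]*dep,-s[:,1:]*dep,-dep])
    E=c['extrinsics']; return (pc-E[:3,3])@E[:3,:3]
def plane(c,uv,z):
    a=pts(c,uv,np.ones(len(np.atleast_2d(uv)))); E=c['extrinsics']; o=-E[:3,:3].T@E[:3,3]
    d=a-o; return o+d*((z-o[2])/d[:,2:3])
E
python3 - <<'E'
from h import *
s=sense(); print(s)
for n in('scene','side','wrist'):
    c=shot(n); save(c,n+'0.png'); print(n,c['camera_matrix'].tolist(),c['k1'],c['extrinsics'].round(3).tolist())
    np.savez(''+n+'0.npz',**c)
E
```

```text
pics
{'t': 0.0, 'joint_pos': array([-1.0105188 ,  0.50833785, -0.23750437,  1.50116351,  0.12570486,
        1.14888849, -0.15477187]), 'dq': array([ 7.75291719e-04, -8.56110989e-04, -4.36259790e-04,  1.48627107e-03,
       -3.82574577e-05,  7.42422598e-04,  8.92786180e-04]), 'joint_efforts': array([-3.77822416e-04, -6.20580697e+01, -2.18711458e+00, -2.49650520e+01,
        1.26947041e-02,  1.17700535e-02,  4.67885400e-06]), 'tool_pos': array([0.27439453, 0.56097196, 0.23041837]), 'tool_rot': array([-1.79723448e-04,  2.25418063e-01,  9.74261710e-01, -8.86055814e-04]), 'wrist_force': array([0.60335579, 0.23696524, 0.01543002]), 'torque': array([ 0.03255541, -0.03194364,  0.02617568]), 'grasp_force': 0.0, 'opening': 1.0021850984642964}
scene [[431.1805450749891, 0.0, 281.15783083487673], [0.0, 431.1805450749891, 208.62890584629372], [0.0, 0.0, 1.0]] 0.012057055331978893 [[-0.846, 0.533, 0.008, 0.375], [-0.34, -0.55, 0.763, 0.129], [0.411, 0.643, 0.646, -1.492], [0.0, 0.0, 0.0, 1.0]]
side [[412.1259529623594, 0.0, 284.73023635039493], [0.0, 412.1259529623594, 215.98464431695905], [0.0, 0.0, 1.0]] -0.05672415040442748 [[0.977, -0.212, 0.005, -0.466], [0.162, 0.764, 0.624, -0.196], [-0.137, -0.609, 0.781, -1.16], [0.0, 0.0, 0.0, 1.0]]
wrist [[363.8133499288085, 0.0, 274.9972106804765], [0.0, 363.8133499288085, 209.35987804774192], [0.0, 0.0, 1.0]] -0.03517113803791081 [[0.439, 0.899, -0.001, -0.624], [-0.865, 0.422, -0.27, 0.036], [-0.242, 0.119, 0.963, -0.377], [0.0, 0.0, 0.0, 1.0]]
```

View pics/scene0.png

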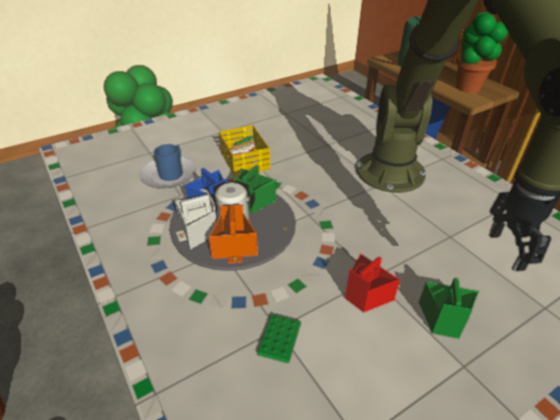

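View pics/side0.png

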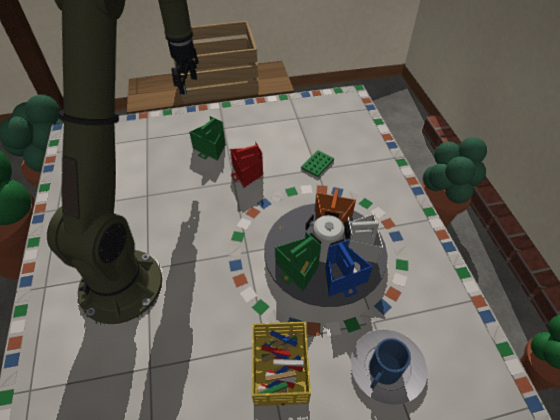

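The scene view shows the caddy at about (232,215), with its hub at (232,190). The red compartment is at (370,283), with a loose green look-alike to its right at (448,305), and the basket, tray and mug are behind the caddy. In the side view the hub is at (328,228), red at (247,165), and the empty slot faces upper left at about (270,225).

```bash
cat > m.py <<'E'
from h import *
def cloud(c):
    v,u=np.nonzero(c['depth']>0); P=pts(c,np.c_[u,v]); return P,c['img'][v,u],np.c_[u,v]
def hue(rgb): return cv2.cvtColor(rgb.reshape(-1,1,3),cv2.COLOR_RGB2HSV).reshape(-1,3).astype(int)
E
python3 - <<'E'
from m import *
for n in('scene','side'):
    c=dict(np.load(n+'0.npz')); P,rgb,uv=cloud(c); H=hue(rgb)
    print(n)
    # hub
    cap=(H[:,1]<60)&(H[:,2]>120)&(P[:,2]>.138)&(P[:,2]<.155)&(abs(P[:,0]-.6)<.4)
    Q=P[cap]; m=np.median(Q,0); Q=Q[np.linalg.norm(Q[:,:2]-m[:2],axis=1)<.06]
    print('hub',len(Q),m,(Q.min(0)+Q.max(0))/2,Q.min(0),Q.max(0))
    red=((H[:,0]<6)|(H[:,0]>174))&(H[:,1]>150)&(P[:,2]>.01)&(P[:,2]<.2)
    Q=P[red]; m=np.median(Q,0); Q=Q[np.linalg.norm(Q[:,:2]-m[:2],axis=1)<.12]
    print('red',len(Q),Q.min(0),Q.max(0))
    np.save(n+'_red.npy',Q)
    hb=Q[Q[:,2]>.104]; print(' top',len(hb),hb.mean(0)); 
    for q in hb[::max(1,len(hb)//40)]: print(q.round(3))
    g=(abs(H[:,0]-62)<18)&(H[:,1]>110)&(P[:,2]>.138)&(P[:,2]<.158); 
    print('green h',g.sum(),P[g].mean(0) if g.any() else 0,P[g].min(0),P[g].max(0))
E
```

```text
scene
hub 470 [ 0.62120901 -0.02970002  0.14516244] [ 0.62152801 -0.0180514   0.14546036] [ 0.56225167 -0.05732842  0.13802405] [0.68080434 0.02122563 0.15289667]
red 1902 [0.37471555 0.3024274  0.01003576] [0.47653212 0.41719316 0.11917745]
 top 206 [0.44224669 0.3716582  0.11160285]
[0.399 0.362 0.119]
[0.406 0.36  0.114]
[0.412 0.363 0.117]
[0.4   0.367 0.114]
[0.409 0.367 0.115]
[0.422 0.364 0.117]
[0.409 0.367 0.113]
[0.425 0.364 0.115]
[0.415 0.37  0.114]
[0.43  0.366 0.117]
[0.417 0.369 0.112]
[0.436 0.365 0.116]
[0.426 0.372 0.116]
[0.439 0.366 0.114]
[0.429 0.372 0.114]
[0.444 0.368 0.117]
[0.433 0.373 0.114]
[0.449 0.369 0.117]
[0.436 0.373 0.113]
[0.452 0.367 0.113]
[0.442 0.373 0.113]
[0.475 0.347 0.104]
[0.458 0.37  0.117]
[0.448 0.376 0.116]
[0.474 0.352 0.105]
[0.46  0.372 0.116]
[0.449 0.377 0.114]
[0.469 0.36  0.106]
[0.458 0.377 0.116]
[0.473 0.361 0.106]
[0.462 0.375 0.113]
[0.447 0.376 0.105]
[0.465 0.37  0.107]
[0.457 0.377 0.109]
[0.467 0.372 0.107]
[0.459 0.38  0.109]
[0.462 0.377 0.105]
[0.466 0.379 0.105]
[0.468 0.384 0.105]
[0.466 0.394 0.11 ]
[0.464 0.397 0
[... 941 characters left out ...]
7 0.359 0.108]
[0.398 0.359 0.117]
[0.405 0.364 0.11 ]
[0.411 0.356 0.117]
[0.417 0.36  0.112]
[0.424 0.358 0.113]
[0.43  0.359 0.11 ]
[0.437 0.361 0.107]
[0.444 0.362 0.105]
[0.467 0.357 0.105]
[0.391 0.36  0.112]
[0.397 0.356 0.114]
[0.403 0.352 0.117]
[0.41  0.356 0.112]
[0.417 0.355 0.112]
[0.424 0.36  0.106]
[0.433 0.359 0.105]
[0.39  0.357 0.111]
[0.397 0.352 0.114]
[0.403 0.357 0.108]
[0.41  0.354 0.11 ]
[0.417 0.359 0.104]
[0.423 0.356 0.106]
[0.39  0.354 0.109]
[0.396 0.348 0.113]
[0.403 0.355 0.106]
[0.409 0.353 0.107]
[0.47  0.34  0.107]
[0.396 0.349 0.108]
green h 180 [ 0.50893904 -0.07023151  0.14709703] [ 0.47100388 -0.09099326  0.13801262] [ 0.55379472 -0.02895412  0.15433372]
```

Run:
```python
from h import *
c=dict(np.load('scene0.npz')); cr=c['img'][225:345,320:500]; a=cv2.resize(cr,None,fx=4,fy=4,interpolation=2)
c=dict(np.load('side0.npz'));b=cv2.resize(c['img'][130:230,190:300],None,fx=4,fy=4,interpolation=2)
h=np.zeros((600,800,3),np.uint8)
a=cv2.resize(a,(400,267)); b=cv2.resize(b,(400,364))
h[:267,:400]=a; h[:364,400:]=b
d=cv2.resize(dict(np.load('side0.npz'))['img'][170:310,250:400],None,fx=2.3,fy=2.3,interpolation=2)
h[270:270+d.shape[0],:d.shape[1]]=d
cv2.imwrite('pics/crop0.png',h[:,:,::-1])
```

```text
(no output)
```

View pics/crop0.png

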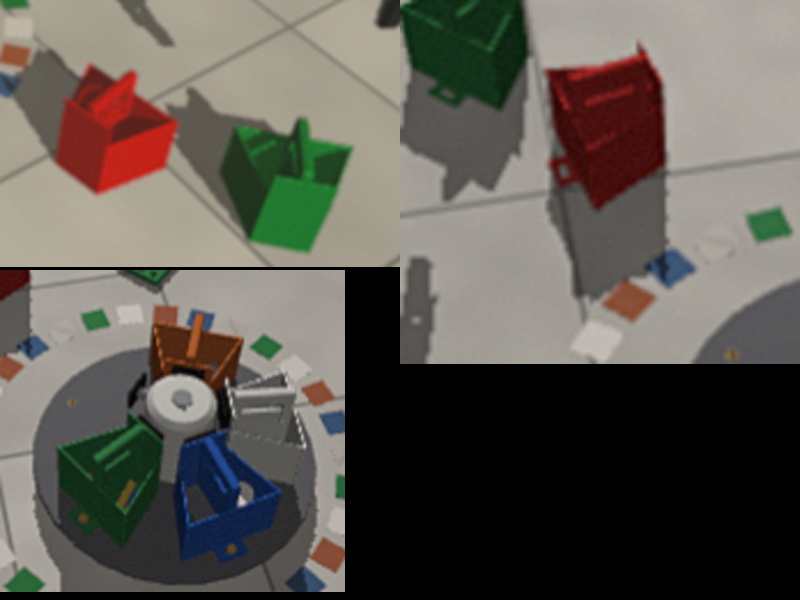

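Run:
```python
from m import *
from scipy.optimize import least_squares
for n,ins in(('scene',(285,229)),('side',(281.3,227.4))):
    c=dict(np.load(n+'0.npz')); P,rgb,uv=cloud(c); H=hue(rgb)
    print(n,'insert',plane(c,ins,.034)[0])
    dk=(H[:,1]<70)&(H[:,2]<130)&(abs(P[:,2]-.034)<.008)&(np.hypot(P[:,0]-.6,P[:,1]+.02)<.25)
    im=np.zeros((420,560),np.uint8); im[uv[dk,1],uv[dk,0]]=255
    im=cv2.morphologyEx(im,cv2.MORPH_OPEN,np.ones((3,3)))
    y,x=np.nonzero(im); hull=cv2.convexHull(np.c_[x,y].astype(np.int32))[:,0]
    E=plane(c,hull,.034)[:,:2]
    r=least_squares(lambda p:np.hypot(*(E-p[:2]).T)-p[2],[.6,-.02,.18],loss='soft_l1',f_scale=.002)
    r2=least_squares(lambda p:np.hypot(*(E-p[:2]).T)-.180,[.6,-.02],loss='soft_l1',f_scale=.002)
    print(' deck',r.x,r2.x,np.sort(abs(r2.fun)).round(4))
    ax=r2.x
    cap=(H[:,1]<60)&(abs(P[:,2]-.146)<.004)&(np.hypot(*(P[:,:2]-ax).T)<.047)
    Q=P[cap][:,:2]; print(' hub',len(Q),Q.mean(0),(Q.min(0)+Q.max(0))/2, Q.min(0),Q.max(0))
    g=(abs(H[:,0]-62)<18)&(H[:,1]>110)&(abs(P[:,2]-.148)<.006)&(np.hypot(*(P[:,:2]-ax).T)<.15)
    Q=P[g][:,:2]; print(' green',len(Q),Q.mean(0),np.median(Q,0), 'dir',np.hypot(*(Q.mean(0)-ax)),np.arctan2(*(Q.mean(0)-ax)[::-1]))
    Q=np.load(n+'_red.npy'); t=Q[Q[:,2]>.111][:,:2]; mu=t.mean(0); w,V=np.linalg.eigh(np.cov((t-mu).T)); d=V[:,1]*np.sign(V[0,1])
    s=(t-mu)@d; s2=np.percentile(s,[1,99]); print(' red bar mid',mu,mu+d*s2.mean(),s2,'yaw',np.arctan2(d[1],d[0]))
    b=Q[(Q[:,2]>.095)]; b=b[(b[:,:2]-mu)@d>.03]; print('back',len(b), np.polyfit(b[:,1],b[:,0],1) if len(b)>5 else 0)
    bas=(abs(H[:,0]-27)<6)&(H[:,1]>150)&(P[:,2]>.07)&(P[:,2]<.1)&(P[:,0]>.3); print(' basket',P[bas].min(0),P[bas].max(0))
```

```text
scene insert [0.48554313 0.08701114 0.034     ]
 deck [ 0.59622338 -0.01386705  0.17780236] [ 0.5953583  -0.01595714] [0.     0.0001 0.0001 0.0001 0.0004 0.0004 0.0005 0.0005 0.0005 0.0006
 0.0006 0.001  0.0012 0.0012 0.0012 0.0013 0.0015 0.0015 0.0016 0.0016
 0.002  0.002  0.002  0.002  0.002  0.0021 0.0022 0.0023 0.0024 0.0024
 0.0026 0.0028 0.003  0.0032 0.0072]
 hub 369 [ 0.59513971 -0.01582896] [ 0.59302622 -0.01818587] [ 0.55495205 -0.05732842] [0.6311004  0.02095667]
 green 74 [ 0.51205035 -0.06113523] [ 0.51341679 -0.06049441] dir 0.09476958380340186 -2.6446785539881894
 red bar mid [0.4327036  0.36919374] [0.4307814 0.3688651] [-0.03531649  0.03141631] yaw 0.16933303106406147
back 121 [-0.20485839  0.54529067]
 basket [ 0.31912406 -0.41848018  0.07003357] [ 0.47314643 -0.22454033  0.09032701]
side insert [0.48334676 0.08105983 0.034     ]
 deck [ 0.59112369 -0.0254627   0.17912619] [ 0.59145369 -0.02510588] [0.     0.     0.0001 0.0001 0.0002 0.0002 0.0002 0.0002 0.0003 0.0003
 0.0003 0.0004 0.0004 0.0004 0.0005 0.0005 0.0006 0.0006 0.0006 0.0006
 0.0007 0.0007 0.0008 0.0008 0.0009 0.0009 0.0009 0.0009 0.001  0.001
 0.0011 0.0011 0.0012 0.0012 0.0013 0.0013 0.0014 0.0014 0.0015 0.0015
 0.0032 0.004 ]
 hub 497 [ 0.59054115 -0.02537901] [ 0.591098   -0.02413793] [ 0.55129489 -0.06411472] [0.63090111 0.01583885]
 green 150 [ 0.50655069 -0.07069687] [ 0.50545504 -0.07050892] dir 0.09636938338537374 -2.648802603301269
 red bar mid [0.42554081 0.36129022] [0.42631819 0.36144085] [-0.03396455  0.03554824] yaw 0.1914008806840497
back 30 [-0.28088509  0.5654169 ]
 basket [ 0.3174428  -0.4192491   0.07000728] [ 0.51509947 -0.08190122  0.09363233]
```

```bash
python3 - <<'E'
from m import *
for n in('scene','side','wrist'):
    c=dict(np.load(n+'0.npz')); P,rgb,uv=cloud(c); H=hue(rgb); E=c['extrinsics']
    print(n,'orth',abs(E[:3,:3]@E[:3,:3].T-np.eye(3)).max(),'cam',-E[:3,:3].T@E[:3,3])
    s=(abs(P[:,2])<.02)&(P[:,0]>.1)&(P[:,0]<1)&(abs(P[:,1])<.6)
    A=np.c_[P[s][:,:2],np.ones(s.sum())]; print(' slab z fit',np.linalg.lstsq(A,P[s][:,2],rcond=None)[0], P[s][:,2].std())
    t=(P[:,2]>.21)&(P[:,2]<.28)&(np.hypot(P[:,0]-.2745,P[:,1]-.561)<.09)
    Q=P[t]; print(' tool',len(Q),Q.min(0) if len(Q) else 0,Q.max(0) if len(Q) else 0,Q.mean(0) if len(Q) else 0)
    red=((H[:,0]<6)|(H[:,0]>174))&(H[:,1]>150)&(P[:,2]>.105)&(P[:,2]<.13)&(np.hypot(P[:,0]-.43,P[:,1]-.365)<.1); print(' red',red.sum(),P[red].mean(0))
    save(c,n+'0.png')
E
python3 - <<'E'
from h import *
w=cv2.imread('pics/wrist0.png'); c=cv2.imread('pics/scene0.png')[130:290,460:560]; s=cv2.imread('pics/side0.png')[20:110,140:230]
h=np.zeros((600,800,3),np.uint8); h[:420,:560]=w; h[:384,560:]=cv2.resize(c,(240,384)); h[384:,560:776]=cv2.resize(s,(216,216)); cv2.imwrite('pics/combo0.png',h)
E
```

```text
scene orth 4.440892098500626e-16 cam [0.97447333 0.83084511 0.8628255 ]
 slab z fit [ 0.00048858  0.00027249 -0.00018049] 0.0029895129105712154
 tool 330 [0.24536276 0.50851247 0.24271937] [0.30646685 0.61549846 0.27992197] [0.27888609 0.56227143 0.26310106]
 red 189 [0.44142463 0.37146856 0.11224027]
side orth 4.440892098500626e-16 cam [ 0.32861602 -0.65567716  1.03093202]
 slab z fit [-0.00055774 -0.00238472  0.00081888] 0.003598369236680059
 tool 135 [0.24086316 0.50358065 0.24076554] [0.30377824 0.60770694 0.27965757] [0.27283655 0.55606305 0.26219301]
 red 102 [0.42807342 0.36009235 0.11170699]
wrist orth 1.9984014443252818e-15 cam [0.21367371 0.5903887  0.3723468 ]
 slab z fit [ 0.0014198   0.00089411 -0.00135123] 0.0020048582080273753
 tool 6781 [0.24316909 0.51176818 0.24197211] [0.30439639 0.61414944 0.27999764] [0.27083388 0.56249638 0.26362993]
 red 0 [nan nan nan]<stdin>:9: RuntimeWarning: Mean of empty slice.
  ret = um.true_divide(
```

View pics/combo0.png

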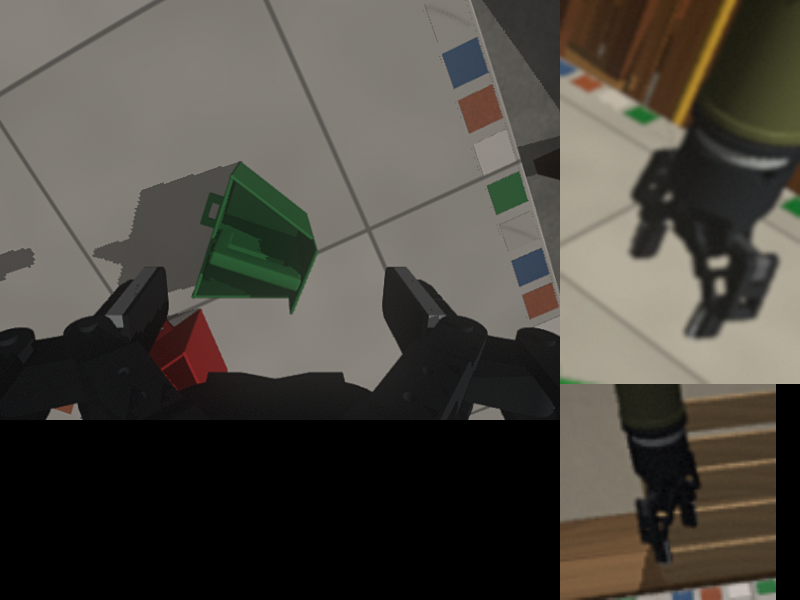

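The wrist view shows the loose green look-alike at (260,240) and a corner of red at (190,350), partly behind the fingers. Comparing the measured fingertips with the known TCP gives a small offset for each camera. With those offsets both views put the axis at about (0.5935, -0.018) and the red bar at about (0.4285, 0.3675), yaw 0.19. The joint starts at about -0.76. I'm moving to the slot with the fingers shut.

Call:
send_rows --targets "-0.06 -0.05 0 0 0 -0.02 0; -0.2 -0.16 0 0 0 -0.06 0; -0.4 -0.31 0 0 0 -0.1 0; -0.6 -0.47 0 0 0 -0.13 0; -0.8 -0.63 0 0 0 -0.145 0; -0.97 -0.766 0 0 0 -0.145 0; -0.97 -0.766 0 0 0 -0.145 0" --grip_force 40

```text
t: 1.02
tool_pos: [0.4107, 0.2776, 0.2311]
tool_rot: [0.0, 0.004, 1.0, -0.001]
wrist_force: [-0.4, 1.8, -0.2]
opening: -0.004
grasp_force: 0.0
```

```bash
cat >> h.py <<'E'
def st():
    s=sense(); print('t',round(s['t'],2),'p',s['tool_pos'].round(4),'yaw',(R.from_quat(s['tool_rot'],scalar_first=True).as_matrix()).round(3).tolist(),'F',s['wrist_force'].round(2),'T',s['torque'].round(2),'op',round(s['opening'],3),'gf',s['grasp_force'],'j',s['joint_pos'].round(2)); return s
E
python3 -c "
from h import *
st()"
```

```text
t 1.02 p [0.4107 0.2776 0.2311] yaw [[-1.0, 0.008, 0.001], [0.008, 1.0, -0.003], [-0.001, -0.003, -1.0]] F [-0.37  1.83 -0.19] T [-0.01  0.02  0.05] op -0.004 gf 0.0 j [-0.42  0.31 -0.31  1.83  0.11  1.02  0.79]
```

Call:
send_rows --targets "-0.05 -0.1 0 0 0 0 0; -0.15 -0.32 0 0 0 0 0; -0.27 -0.55 0 0 0 0 0; -0.37 -0.78 0 0 0 0 0; -0.425 -0.89 0.05 0 0 0 0; -0.428 -0.892 0.2 0 0 0 0; -0.428 -0.892 0.38 0 0 0 0; -0.428 -0.892 0.5 0 0 0 0; -0.428 -0.892 0.54 0 0 0 0; -0.428 -0.892 0.54 0 0 0 0"

```text
t: 2.28
tool_pos: [0.5154, 0.0607, 0.0962]
tool_rot: [-0.0, -0.001, 1.0, 0.0]
wrist_force: [0.6, 0.2, 0.7]
opening: 0.001
grasp_force: 0.0
```

Run:
```python
from h import *
s=st(); ax=np.array([.5935,-.018]); d=s['tool_pos'][:2]-ax; print(np.hypot(*d),np.arctan2(d[1],d[0]))
c=shot('wrist'); w=c['img'][:,:,::-1]; e=shot('side')['img'][:,:,::-1]
h=np.zeros((600,800,3),np.uint8); h[:420,:560]=w; h[:600,560:]=cv2.resize(e[120:320,240:400],(240,300))[:,:].repeat(2,0)[:600] if 0 else 0
h[0:300,560:]=cv2.resize(e[120:320,240:400],(240,300)); cv2.imwrite('pics/w1.png',h)
```

```text
t 2.27 p [0.5154 0.0607 0.0962] yaw [[-1.0, -0.002, -0.001], [-0.002, 1.0, 0.0], [0.001, 0.0, -1.0]] F [0.6  0.16 0.74] T [ 0.   -0.01  0.04] op 0.001 gf 0.0 j [-0.03  0.5  -0.2   1.95  0.15  0.7   1.26]
0.11080808339096894 2.3523808696642723
```

View pics/w1.png

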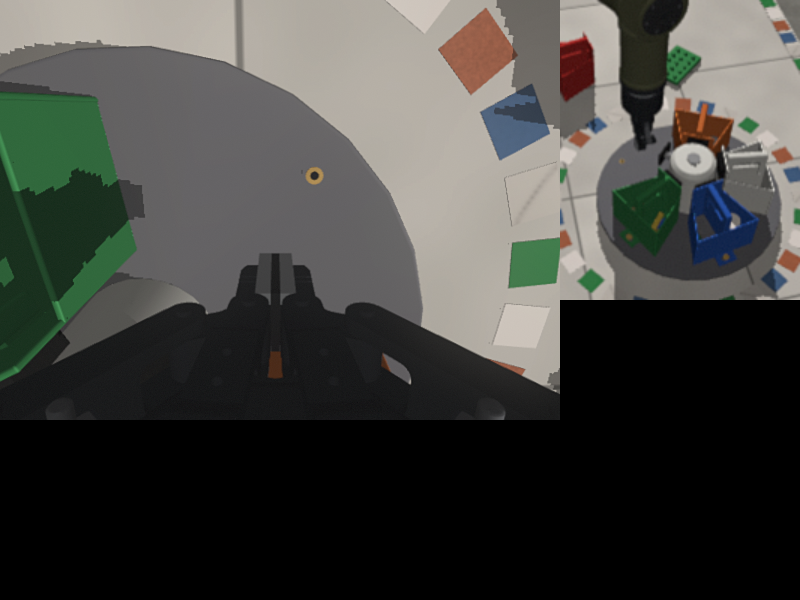

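The wrist view shows the shut fingertips at (275,265) in the slot, with the insert at (315,175) and the green wall to the left.

Run:
```python
from m import *
s=sense(); c=shot('wrist'); P,rgb,uv=cloud(c); H=hue(rgb); t=s['tool_pos']
L=P-t
k=(np.hypot(L[:,0],L[:,1])<.08)&(H[:,2]<90)&(L[:,2]>-.005)&(H[:,1]<90)
for a in np.arange(0,.08,.01):
    q=L[k&(L[:,2]>=a)&(L[:,2]<a+.01)]
    if len(q): print(round(a,2),len(q),q[:,:2].min(0).round(3),q[:,:2].max(0).round(3))
br=(abs(H[:,0]-20)<8)&(H[:,1]>100)&(abs(P[:,2]-.034)<.01)&(abs(uv[:,0]-315)<20)&(abs(uv[:,1]-175)<20)
print('insert',P[br].mean(0),br.sum(),plane(c,(315,175.5),.034))
E=[]
for u,v in [(150,46),(225,62),(294,95),(349,139),(389,193),(413,250),(421,300)]: E.append(plane(c,(u,v),.034)[0,:2])
E=np.array(E)
from scipy.optimize import least_squares
r=least_squares(lambda p:np.hypot(*(E-p).T)-.18,[.59,-.02]); print('axis',r.x,r.fun.round(4))
```

```text
0.0 327 [-0.011 -0.013] [-0.006  0.013]
0.01 831 [-0.011 -0.047] [0.032 0.013]
0.02 1165 [-0.011 -0.05 ] [0.031 0.013]
0.03 1161 [-0.012 -0.05 ] [0.028 0.015]
0.04 3184 [-0.014 -0.035] [0.011 0.033]
0.05 8332 [-0.014 -0.044] [0.01  0.041]
0.06 7665 [-0.018 -0.052] [0.009 0.049]
0.07 14201 [-0.018 -0.059] [0.006 0.057]
insert [0.48459546 0.08196233 0.03401812] 183 [[0.48589657 0.08254466 0.034     ]]
axis [ 0.59552379 -0.02435233] [-0.0005 -0.0001  0.0002  0.0007  0.0002 -0.0002 -0.0005]
```

```bash
cat > arc.py <<'E'
from h import *
import sys
s=st(); ax=np.array([.5945,-.021]); d=s['tool_pos'][:2]-ax; a=np.arctan2(d[1],d[0]); r=np.hypot(*d)
END=3*np.pi+.6676-.12
# speeds per row
A=[];rr=[];v=.01
while a<END-1e-6:
    if a<2.85: vt=.06
    elif a<3.15: vt=.022
    else: vt=.062
    rem=END-a; vt=min(vt,max(.012,(2*rem*.004)**.5))
    v+=np.clip(vt-v,-.012,.007); a=min(a+v,END); r+=np.clip(.105-r,-.001,.001); A.append(a);rr.append(r)
A=np.array(A);rr=np.array(rr);X=ax+np.c_[rr*np.cos(A),rr*np.sin(A)]
print(len(A))
p=s['tool_pos'].copy(); dz=round((p[2]-.096)/.25,3)
for i in range(0,len(A),12):
    q=np.c_[-(X[i:i+12,0]-p[0]),X[i:i+12,1]-p[1]]/.25; q=q.round(3)
    print(i//12, 'a',A[i:i+12][-1].round(3)); print('; '.join(f'{x:g} {y:g} 0 0 0 0 0' for x,y in q))
    p[0]-=q[-1,0]*.25; p[1]+=q[-1,1]*.25
E
python3 arc.py
```

```text
t 2.42 p [0.5163 0.0604 0.0975] yaw [[-1.0, -0.001, 0.002], [-0.001, 1.0, 0.0], [-0.002, 0.0, -1.0]] F [-0.35 -0.21  1.16] T [0.05 0.01 0.06] op -0.0 gf 0.0 j [-0.03  0.5  -0.2   1.95  0.15  0.7   1.26]
139
0 a 2.903
0.003 -0.008 0 0 0 0 0; 0.007 -0.019 0 0 0 0 0; 0.014 -0.031 0 0 0 0 0; 0.022 -0.047 0 0 0 0 0; 0.031 -0.064 0 0 0 0 0; 0.04 -0.085 0 0 0 0 0; 0.051 -0.108 0 0 0 0 0; 0.06 -0.132 0 0 0 0 0; 0.071 -0.155 0 0 0 0 0; 0.08 -0.178 0 0 0 0 0; 0.088 -0.202 0 0 0 0 0; 0.095 -0.226 0 0 0 0 0
1 a 3.23
0.004 -0.02 0 0 0 0 0; 0.007 -0.035 0 0 0 0 0; 0.009 -0.045 0 0 0 0 0; 0.01 -0.054 0 0 0 0 0; 0.011 -0.063 0 0 0 0 0; 0.011 -0.072 0 0 0 0 0; 0.012 -0.081 0 0 0 0 0; 0.012 -0.091 0 0 0 0 0; 0.012 -0.1 0 0 0 0 0; 0.012 -0.109 0 0 0 0 0; 0.012 -0.121 0 0 0 0 0; 0.011 -0.136 0 0 0 0 0
2 a 3.938
-0.002 -0.018 0 0 0 0 0; -0.006 -0.039 0 0 0 0 0; -0.011 -0.062 0 0 0 0 0; -0.018 -0.088 0 0 0 0 0; -0.026 -0.112 0 0 0 0 0; -0.036 -0.136 0 0 0 0 0; -0.048 -0.16 0 0 0 0 0; -0.06 -0.182 0 0 0 0 0; -0.075 -0.204 0 0 0 0 0; -0.09 -0.225 0 0 0 0 0; -0.107 -0.245 0 0 0 0 0; -0.125 -0.264 0 0 0 0 0
3
[... 1827 characters left out ...]
0 0; 0.081 -0.064 0 0 0 0 0; 0.099 -0.084 0 0 0 0 0; 0.115 -0.104 0 0 0 0 0; 0.13 -0.125 0 0 0 0 0; 0.144 -0.147 0 0 0 0 0; 0.156 -0.17 0 0 0 0 0; 0.167 -0.194 0 0 0 0 0; 0.177 -0.218 0 0 0 0 0; 0.185 -0.243 0 0 0 0 0
10 a 9.817
0.006 -0.025 0 0 0 0 0; 0.011 -0.05 0 0 0 0 0; 0.014 -0.076 0 0 0 0 0; 0.016 -0.102 0 0 0 0 0; 0.016 -0.128 0 0 0 0 0; 0.014 -0.154 0 0 0 0 0; 0.011 -0.179 0 0 0 0 0; 0.007 -0.203 0 0 0 0 0; 0.002 -0.224 0 0 0 0 0; -0.004 -0.243 0 0 0 0 0; -0.01 -0.261 0 0 0 0 0; -0.016 -0.276 0 0 0 0 0
11 a 9.972
-0.006 -0.014 0 0 0 0 0; -0.011 -0.025 0 0 0 0 0; -0.016 -0.035 0 0 0 0 0; -0.021 -0.044 0 0 0 0 0; -0.025 -0.05 0 0 0 0 0; -0.027 -0.055 0 0 0 0 0; -0.029 -0.058 0 0 0 0 0
```

Call:
send_rows --targets "0.003 -0.008 0 0 0 0 0; 0.007 -0.019 0 0 0 0 0; 0.014 -0.031 0 0 0 0 0; 0.022 -0.047 0 0 0 0 0; 0.031 -0.064 0 0 0 0 0; 0.04 -0.085 0 0 0 0 0; 0.051 -0.108 0 0 0 0 0; 0.06 -0.132 0 0 0 0 0; 0.071 -0.155 0 0 0 0 0; 0.08 -0.178 0 0 0 0 0; 0.088 -0.202 0 0 0 0 0; 0.095 -0.226 0 0 0 0 0"

```text
t: 3.92
tool_pos: [0.4916, 0.0031, 0.0963]
tool_rot: [-0.0, -0.0, 1.0, 0.0]
wrist_force: [0.2, -0.6, 0.3]
opening: -0.0
grasp_force: 0.0
```

Call:
send_rows --targets "0.004 -0.02 0 0 0 0 0; 0.007 -0.035 0 0 0 0 0; 0.009 -0.045 0 0 0 0 0; 0.01 -0.054 0 0 0 0 0; 0.011 -0.063 0 0 0 0 0; 0.011 -0.072 0 0 0 0 0; 0.012 -0.081 0 0 0 0 0; 0.012 -0.091 0 0 0 0 0; 0.012 -0.1 0 0 0 0 0; 0.012 -0.109 0 0 0 0 0; 0.012 -0.121 0 0 0 0 0; 0.011 -0.136 0 0 0 0 0"

```text
t: 5.42
tool_pos: [0.489, -0.0307, 0.0963]
tool_rot: [-0.0, -0.0, 1.0, 0.0]
wrist_force: [0.2, 1.9, -0.1]
opening: -0.002
grasp_force: 0.7
```

Call:
send_rows --targets "-0.002 -0.018 0 0 0 0 0; -0.006 -0.039 0 0 0 0 0; -0.011 -0.062 0 0 0 0 0; -0.018 -0.088 0 0 0 0 0; -0.026 -0.112 0 0 0 0 0; -0.036 -0.136 0 0 0 0 0; -0.048 -0.16 0 0 0 0 0; -0.06 -0.182 0 0 0 0 0; -0.075 -0.204 0 0 0 0 0; -0.09 -0.225 0 0 0 0 0; -0.107 -0.245 0 0 0 0 0; -0.125 -0.264 0 0 0 0 0"

```text
t: 6.92
tool_pos: [0.5205, -0.0969, 0.0962]
tool_rot: [-0.0, -0.0, 1.0, -0.0]
wrist_force: [-0.9, 1.6, -0.6]
opening: -0.001
grasp_force: 0.7
```

```bash
cat > q.py <<'E'
from h import *
s=st(); d=s['tool_pos'][:2]-[.5945,-.021]; print('r',np.hypot(*d),'a',np.arctan2(d[1],d[0])%(2*np.pi))
E
python3 q.py
```

```text
t 6.92 p [ 0.5205 -0.0969  0.0962] yaw [[-1.0, -0.001, -0.0], [-0.001, 1.0, -0.0], [0.0, -0.0, -1.0]] F [-0.95  1.64 -0.56] T [ 0.27  0.12 -0.  ] op -0.001 gf 0.6992641312535852 j [ 0.28  0.52 -0.21  1.93  0.15  0.71  1.55]
r 0.10601680468041741 a 3.939305002890908
```

Contact is light (about 1.9 N) and the arm is tracking well, so I'm continuing round.

Call:
send_rows --targets "-0.019 -0.017 0 0 0 0 0; -0.039 -0.034 0 0 0 0 0; -0.061 -0.049 0 0 0 0 0; -0.083 -0.062 0 0 0 0 0; -0.106 -0.075 0 0 0 0 0; -0.129 -0.086 0 0 0 0 0; -0.153 -0.095 0 0 0 0 0; -0.178 -0.103 0 0 0 0 0; -0.204 -0.11 0 0 0 0 0; -0.229 -0.114 0 0 0 0 0; -0.255 -0.118 0 0 0 0 0; -0.281 -0.119 0 0 0 0 0"

```text
t: 8.43
tool_pos: [0.591, -0.1264, 0.0963]
tool_rot: [-0.0, -0.0, 1.0, -0.0]
wrist_force: [-2.6, 0.8, 0.0]
opening: 0.001
grasp_force: 0.8
```

Call:
send_rows --targets "-0.026 0 0 0 0 0 0; -0.052 0.001 0 0 0 0 0; -0.078 0.005 0 0 0 0 0; -0.103 0.009 0 0 0 0 0; -0.129 0.016 0 0 0 0 0; -0.153 0.024 0 0 0 0 0; -0.178 0.033 0 0 0 0 0; -0.201 0.044 0 0 0 0 0; -0.224 0.057 0 0 0 0 0; -0.246 0.07 0 0 0 0 0; -0.267 0.086 0 0 0 0 0; -0.288 0.102 0 0 0 0 0"

```text
t: 9.93
tool_pos: [0.6629, -0.1005, 0.0963]
tool_rot: [0.0, -0.0, 1.0, -0.0]
wrist_force: [-2.0, -0.9, -0.2]
opening: -0.001
grasp_force: 0.8
```

```bash
python3 q.py
```

```text
t 9.93 p [ 0.6629 -0.1005  0.0963] yaw [[-1.0, -0.001, 0.0], [-0.001, 1.0, -0.0], [-0.0, -0.0, -1.0]] F [-2.02 -0.85 -0.21] T [-0.16  0.4   0.04] op -0.001 gf 0.7929409795906395 j [ 0.23  0.69 -0.2   1.54  0.16  0.92  1.55]
r 0.10488552745901863 a 5.4231230368483825
```

Call:
send_rows --targets "-0.019 0.018 0 0 0 0 0; -0.037 0.036 0 0 0 0 0; -0.054 0.056 0 0 0 0 0; -0.069 0.077 0 0 0 0 0; -0.083 0.099 0 0 0 0 0; -0.096 0.122 0 0 0 0 0; -0.108 0.145 0 0 0 0 0; -0.118 0.169 0 0 0 0 0; -0.126 0.194 0 0 0 0 0; -0.133 0.219 0 0 0 0 0; -0.138 0.244 0 0 0 0 0; -0.142 0.27 0 0 0 0 0"

```text
t: 11.42
tool_pos: [0.698, -0.0329, 0.0962]
tool_rot: [-0.0, -0.0, 1.0, -0.0]
wrist_force: [-1.0, -2.0, -1.1]
opening: -0.003
grasp_force: 0.8
```

Call:
send_rows --targets "-0.002 0.026 0 0 0 0 0; -0.003 0.052 0 0 0 0 0; -0.002 0.078 0 0 0 0 0; 0.001 0.104 0 0 0 0 0; 0.005 0.13 0 0 0 0 0; 0.011 0.155 0 0 0 0 0; 0.018 0.18 0 0 0 0 0; 0.027 0.204 0 0 0 0 0; 0.038 0.228 0 0 0 0 0; 0.05 0.251 0 0 0 0 0; 0.063 0.274 0 0 0 0 0; 0.078 0.295 0 0 0 0 0"

```text
t: 12.92
tool_pos: [0.6783, 0.041, 0.0963]
tool_rot: [0.0, -0.0, 1.0, 0.0]
wrist_force: [0.1, -2.3, 0.0]
opening: -0.002
grasp_force: 0.7
```

Call:
send_rows --targets "0.016 0.021 0 0 0 0 0; 0.033 0.04 0 0 0 0 0; 0.051 0.059 0 0 0 0 0; 0.071 0.076 0 0 0 0 0; 0.092 0.092 0 0 0 0 0; 0.113 0.107 0 0 0 0 0; 0.135 0.12 0 0 0 0 0; 0.159 0.132 0 0 0 0 0; 0.182 0.142 0 0 0 0 0; 0.207 0.151 0 0 0 0 0; 0.232 0.159 0 0 0 0 0; 0.257 0.165 0 0 0 0 0"

```text
t: 14.42
tool_pos: [0.6138, 0.082, 0.0963]
tool_rot: [0.0, -0.0, 1.0, 0.0]
wrist_force: [2.2, -1.1, 1.1]
opening: -0.001
grasp_force: 0.8
```

```bash
python3 q.py
```

```text
t 14.43 p [0.6138 0.082  0.0963] yaw [[-1.0, -0.001, 0.0], [-0.001, 1.0, 0.0], [-0.0, 0.0, -1.0]] F [ 2.16 -1.13  1.1 ] T [-0.29 -0.36  0.01] op -0.001 gf 0.8397002157289535 j [-0.06  0.63 -0.19  1.69  0.15  0.84  1.26]
r 0.10478083444956877 a 1.3851837805997875
```

Call:
send_rows --targets "0.026 0.004 0 0 0 0 0; 0.052 0.006 0 0 0 0 0; 0.078 0.008 0 0 0 0 0; 0.104 0.007 0 0 0 0 0; 0.13 0.005 0 0 0 0 0; 0.155 0.001 0 0 0 0 0; 0.181 -0.004 0 0 0 0 0; 0.206 -0.011 0 0 0 0 0; 0.231 -0.02 0 0 0 0 0; 0.255 -0.03 0 0 0 0 0; 0.278 -0.041 0 0 0 0 0; 0.301 -0.054 0 0 0 0 0"

```text
t: 15.92
tool_pos: [0.5386, 0.0681, 0.0963]
tool_rot: [0.0, -0.0, 1.0, 0.0]
wrist_force: [2.0, 0.2, 0.2]
opening: -0.002
grasp_force: 0.8
```

Call:
send_rows --targets "0.022 -0.014 0 0 0 0 0; 0.042 -0.03 0 0 0 0 0; 0.062 -0.046 0 0 0 0 0; 0.081 -0.064 0 0 0 0 0; 0.099 -0.084 0 0 0 0 0; 0.115 -0.104 0 0 0 0 0; 0.13 -0.125 0 0 0 0 0; 0.144 -0.147 0 0 0 0 0; 0.156 -0.17 0 0 0 0 0; 0.167 -0.194 0 0 0 0 0; 0.177 -0.218 0 0 0 0 0; 0.185 -0.243 0 0 0 0 0"

```text
t: 17.42
tool_pos: [0.4925, 0.0071, 0.0963]
tool_rot: [-0.0, -0.0, 1.0, 0.0]
wrist_force: [0.6, 1.4, -0.3]
opening: 0.005
grasp_force: 0.7
```

Call:
send_rows --targets "0.006 -0.025 0 0 0 0 0; 0.011 -0.05 0 0 0 0 0; 0.014 -0.076 0 0 0 0 0; 0.016 -0.102 0 0 0 0 0; 0.016 -0.128 0 0 0 0 0; 0.014 -0.154 0 0 0 0 0; 0.011 -0.179 0 0 0 0 0; 0.007 -0.203 0 0 0 0 0; 0.002 -0.224 0 0 0 0 0; -0.004 -0.243 0 0 0 0 0; -0.01 -0.261 0 0 0 0 0; -0.016 -0.276 0 0 0 0 0"

```text
t: 18.92
tool_pos: [0.4968, -0.0618, 0.0962]
tool_rot: [-0.0, -0.0, 1.0, -0.0]
wrist_force: [-0.7, 2.3, -0.1]
opening: -0.005
grasp_force: 0.7
```

Call:
send_rows --targets "-0.006 -0.014 0 0 0 0 0; -0.011 -0.025 0 0 0 0 0; -0.016 -0.035 0 0 0 0 0; -0.021 -0.044 0 0 0 0 0; -0.025 -0.05 0 0 0 0 0; -0.027 -0.055 0 0 0 0 0; -0.029 -0.058 0 0 0 0 0; -0.029 -0.058 0 0 0 0 0"

```text
t: 19.92
tool_pos: [0.504, -0.0762, 0.0963]
tool_rot: [-0.0, -0.0, 1.0, -0.0]
wrist_force: [0.1, 0.2, 0.3]
opening: 0.001
grasp_force: 0.2
```

```bash
python3 q.py
python3 - <<'E'
from h import *
c=shot('wrist'); e=shot('side'); np.savez('w2.npz',**c); np.savez('s2.npz',**e)
h=np.zeros((600,800,3),np.uint8); h[:420,:560]=c['img'][:,:,::-1]
h[0:300,560:]=cv2.resize(e['img'][120:320,240:400,::-1],(240,300)); cv2.imwrite('pics/w2.png',h)
E
```

```text
t 19.93 p [ 0.504  -0.0762  0.0963] yaw [[-1.0, -0.001, -0.0], [-0.001, 1.0, -0.0], [0.0, -0.0, -1.0]] F [0.13 0.25 0.28] T [ 0.12  0.06 -0.02] op 0.001 gf 0.24523811960534658 j [ 0.24  0.49 -0.2   1.98  0.15  0.68  1.52]
r 0.1059711363909855 a 3.6895748601839635
```

View pics/w2.png

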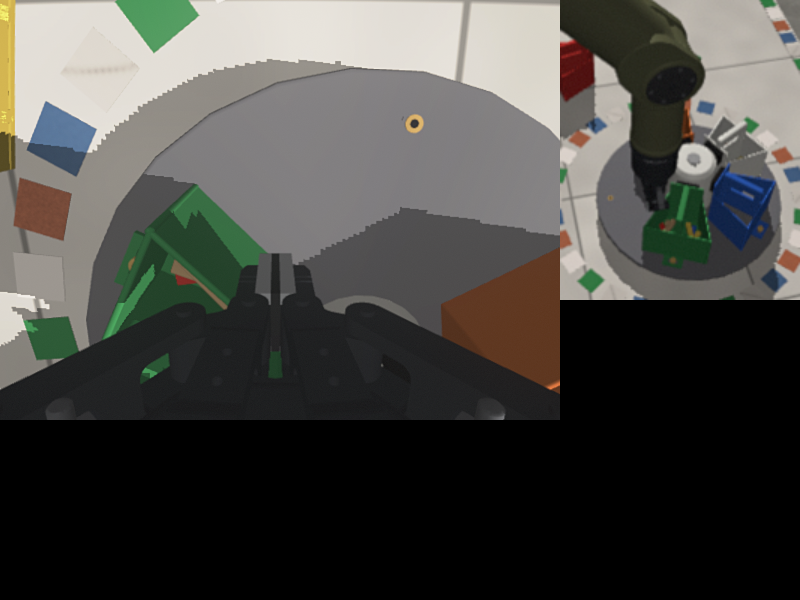

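The wrist view shows the insert at (414,123), the green wall against the finger at (255,250), and the rim arc along (277,83), (351,68), (425,72). The slot is almost facing the robot.

Run:
```python
from m import *
from scipy.optimize import least_squares
c=dict(np.load('w2.npz')); I=plane(c,(414.3,123.5),.034)[0,:2]
E=np.array([plane(c,p,.034)[0,:2] for p in [(147,172),(115,220),(212,115),(277,83),(351,68),(425,72),(493,93),(556,129),(96,265)]])
r=least_squares(lambda p:np.hypot(*(E-p).T)-.18,[.59,-.02]); print('axis',r.x,r.fun.round(4))
for ax in (r.x,[.5945,-.021]):
    d=I-ax; print(I,np.hypot(*d),'q',np.arctan2(d[1],d[0])%(2*np.pi)-np.pi)
e=dict(np.load('s2.npz')); P,rgb,uv=cloud(e); H=hue(rgb)
br=(abs(H[:,0]-20)<8)&(H[:,1]>90)&(abs(P[:,2]-.034)<.01)&(np.hypot(P[:,0]-.445,P[:,1])<.03); print('side insert',P[br].mean(0) ,br.sum(), uv[br].mean(0))
g=(abs(H[:,0]-62)<18)&(H[:,1]>110)&(abs(P[:,2]-.148)<.006)&(np.hypot(P[:,0]-.59,P[:,1]+.02)<.15)
print('green',P[g].mean(0))
```

```text
axis [ 0.59565441 -0.01996396] [-0.0003 -0.0007  0.0004  0.0011  0.0007 -0.0003 -0.0012  0.     -0.0002]
[ 4.44292303e-01 -3.74804100e-04] 0.1526244465177968 q -0.12870380253336622
[ 4.44292303e-01 -3.74804100e-04] 0.15161711971287437 q -0.13645783983488835
side insert [ 4.41549330e-01 -4.01830916e-04  3.53022917e-02] 6 [273.  251.5]
green [ 0.54905293 -0.1096532   0.14940577]
```

Call:
send_rows --targets "-0.003 -0.005 0 0 0 0 0; -0.008 -0.012 0 0 0 0 0; -0.014 -0.02 0 0 0 0 0; -0.02 -0.028 0 0 0 0 0; -0.025 -0.035 0 0 0 0 0; -0.029 -0.041 0 0 0 0 0; -0.032 -0.044 0 0 0 0 0; -0.032 -0.045 0 0 0 0 0; -0.032 -0.045 0 0 0 0 0"

```text
t: 21.15
tool_pos: [0.512, -0.0874, 0.0963]
tool_rot: [0.0, -0.0, 1.0, -0.0]
wrist_force: [0.7, 0.8, 0.2]
opening: 0.001
grasp_force: 0.2
```

```bash
cat > ins.py <<'E'
from m import *
c=shot('wrist'); P,rgb,uv=cloud(c); H=hue(rgb)
br=(abs(H[:,0]-20)<8)&(H[:,1]>100)&(abs(P[:,2]-.034)<.012)&(np.hypot(P[:,0]-.445,P[:,1]+.01)<.04)
m=np.zeros((420,560),np.uint8); m[uv[br,1],uv[br,0]]=1
(u,v),rad=cv2.minEnclosingCircle(uv[br].astype(np.float32)); I=plane(c,(u,v),.034)[0,:2]; d=I-[.5955,-.020]
print('ins',br.sum(),u,v,rad,I,np.hypot(*d),'q',np.arctan2(d[1],d[0])%(2*np.pi)-np.pi)
E
python3 ins.py; python3 q.py
```

```text
ins 207 401.72222900390625 105.27777862548828 9.611374855041504 [ 0.4426529  -0.01942028] 0.15284819923654333 q -0.0037928195226735184
t 21.2 p [ 0.512  -0.0874  0.0963] yaw [[-1.0, -0.001, 0.0], [-0.001, 1.0, -0.0], [-0.0, -0.0, -1.0]] F [-0.3   0.47 -0.14] T [0.1  0.02 0.  ] op -0.002 gf 0.2182911228373996 j [ 0.26  0.5  -0.2   1.95  0.15  0.7   1.54]
r 0.10587608986648886 a 3.8196659641540003
```

The slot faces the robot (q is about 6.28 and at rest). I'm backing the finger out and going to look at the red compartment from above.

Call:
send_rows --targets "0.02 0.03 0 0 0 0 0; 0.04 0.06 -0.02 0 0 0 0; 0.04 0.06 -0.12 0 0 0 0; 0.04 0.06 -0.3 0 0 0 0; 0.04 0.08 -0.46 0 0 0 0; 0.04 0.18 -0.53 0 0 0 0; 0.04 0.36 -0.54 0 0 0 0; 0.04 0.56 -0.54 0 0 0 0; 0.04 0.78 -0.54 0 0 0 0.5; 0.04 1 -0.54 0 0 0 1"

```text
t: 22.45
tool_pos: [0.5012, 0.1647, 0.2318]
tool_rot: [0.0, -0.0, 1.0, -0.0]
wrist_force: [1.3, -0.5, 0.5]
opening: 0.423
grasp_force: 0.0
```

Call:
send_rows --targets "0 0.22 0 0 0 -0.01 1; 0 0.44 0 0 0 -0.03 1; 0 0.63 0 0 0 -0.05 1; 0 0.77 0 0 0 -0.06 1; 0 0.82 0 0 0 -0.06 1; 0 0.82 0 0 0 -0.06 1; 0 0.82 0 0 0 -0.06 1"

```text
t: 23.32
tool_pos: [0.5022, 0.3658, 0.2314]
tool_rot: [0.0, -0.093, 0.996, -0.001]
wrist_force: [0.1, -0.4, -0.1]
opening: 1.005
grasp_force: 0.0
```

```bash
python3 q.py
python3 - <<'E'
from m import *
c=shot('wrist'); np.savez('w3.npz',**c); save(c,'w3.png'); P,rgb,uv=cloud(c); H=hue(rgb)
b=shot('side'); np.savez('s3.npz',**b)
red=((H[:,0]<6)|(H[:,0]>174))&(H[:,1]>130)&(P[:,2]>.01)&(P[:,2]<.13); Q=P[red]
t=Q[Q[:,2]>.111][:,:2]; mu=t.mean(0); w,V=np.linalg.eigh(np.cov((t-mu).T)); d=V[:,1]*np.sign(V[0,1])
s=(t-mu)@d; s2=np.percentile(s,[1,99]); n=np.array([-d[1],d[0]]); l=np.percentile((t-mu)@n,[2,98])
print(len(t),'bar',mu,mu+d*s2.mean()+n*l.mean(),s2,l,'yaw',np.arctan2(d[1],d[0]),'zmax',Q[:,2].max())
E
```

```text
t 23.32 p [0.5022 0.3658 0.2314] yaw [[-0.983, -0.186, 0.0], [-0.186, 0.983, -0.001], [-0.0, -0.001, -1.0]] F [ 0.05 -0.4  -0.09] T [-0.03  0.    0.03] op 1.005 gf 0.0 j [-0.45  0.51 -0.37  1.51  0.19  1.16  0.91]
r 0.39768413783591106 a 1.8049557028625025
1877 bar [0.42791358 0.36392114] [0.42929827 0.3642112 ] [-0.034198   0.0370275] [-0.00560712  0.00560514] yaw 0.2071941950714389 zmax 0.11716110978218758
```

View pics/w3.png

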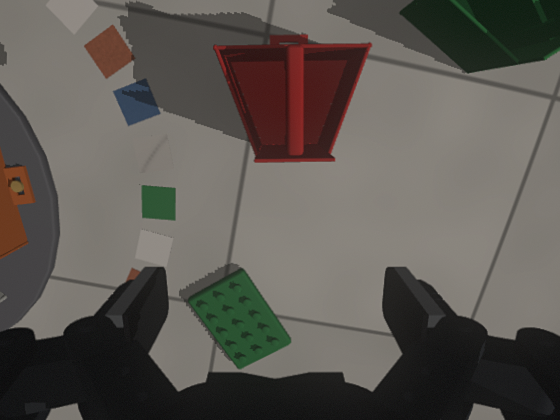

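The wrist view shows the red compartment at (293,105), its bar upright in the picture at column 295 and its narrow end toward the bottom. The scrub pad is at (240,315) and the green look-alike at top right. I'm lowering on to the bar and gripping.

Call:
send_rows --targets "0.05 0.01 0 0 0 -0.003 1; 0.15 0.03 0.02 0 0 -0.005 1; 0.25 0.045 0.1 0 0 -0.005 1; 0.285 0.051 0.26 0 0 -0.005 1; 0.289 0.051 0.42 0 0 -0.005 1; 0.289 0.051 0.53 0 0 -0.005 1; 0.289 0.051 0.58 0 0 -0.005 1; 0.289 0.051 0.58 0 0 -0.005 1; 0.289 0.051 0.58 0 0 -0.005 0.6; 0.289 0.051 0.58 0 0 -0.005 0.3; 0.289 0.051 0.58 0 0 -0.005 0; 0.289 0.051 0.58 0 0 -0.005 0" --grip_force 60

```text
t: 24.92
tool_pos: [0.4285, 0.3666, 0.0866]
tool_rot: [0.0, -0.102, 0.995, 0.0]
wrist_force: [0.1, -1.9, 1.4]
opening: 0.141
grasp_force: 1.0
```

Call:
send_rows --targets "0 0 0 0 0 0 0; 0 0 0 0 0 0 0; 0 0 0 0 0 0 0"

```text
t: 25.3
tool_pos: [0.4284, 0.3665, 0.0864]
tool_rot: [0.0, -0.102, 0.995, -0.0]
wrist_force: [-0.8, -1.7, 3.9]
opening: 0.129
grasp_force: 62.2
```

```bash
python3 q.py
```

```text
t 25.3 p [0.4284 0.3665 0.0864] yaw [[-0.979, -0.203, 0.0], [-0.203, 0.979, -0.0], [0.0, -0.0, -1.0]] F [-0.83 -1.71  3.93] T [-0.33  0.09 -0.07] op 0.129 gf 62.2342586517334 j [-0.53  0.58 -0.34  1.85  0.27  0.76  0.76]
r 0.4216103712941697 a 1.9757773081011976
```

Call:
send_rows --targets "0 0 -0.03 0 0 0 0; 0 0 -0.1 0 0 0 0; 0 0 -0.2 0 0 0 0; 0 0 -0.32 0 0 0 0; 0 -0.03 -0.43 0 0 0 0; 0.02 -0.1 -0.5 0 0 0.01 0; 0.04 -0.2 -0.52 0 0 0.02 0; 0.065 -0.32 -0.52 0 0 0.035 0; 0.09 -0.44 -0.52 0 0 0.05 0; 0.11 -0.54 -0.52 0 0 0.06 0; 0.122 -0.587 -0.52 0 0 0.065 0; 0.122 -0.587 -0.52 0 0 0.065 0"

```text
t: 26.8
tool_pos: [0.4282, 0.2159, 0.2163]
tool_rot: [-0.0, 0.001, 1.0, -0.0]
wrist_force: [-0.3, -0.5, -2.5]
opening: 0.125
grasp_force: 61.3
```

```bash
python3 q.py
```

```text
t 26.8 p [0.4282 0.2159 0.2163] yaw [[-1.0, 0.001, -0.0], [0.001, 1.0, -0.0], [0.0, -0.0, -1.0]] F [-0.32 -0.45 -2.49] T [ 0.04 -0.01  0.03] op 0.125 gf 61.34671926498413 j [-0.27  0.3  -0.33  1.89  0.12  0.96  0.92]
r 0.28946672670531165 a 2.182729997630095
```

Call:
send_rows --targets "-0.01 -0.04 0 0 0 0 0; -0.03 -0.13 0 0 0 0 0; -0.06 -0.26 0 0 0 0 0; -0.09 -0.4 0 0 0 0 0; -0.11 -0.55 0 0 0 0 0; -0.13 -0.7 0 0 0 0 0; -0.15 -0.82 0 0 0 0 0; -0.163 -0.91 0 0 0 0 0; -0.168 -0.944 0 0 0 0 0; -0.168 -0.944 0 0 0 0 0; -0.168 -0.944 0 0 0 0 0"

```text
t: 28.18
tool_pos: [0.4705, -0.0179, 0.2163]
tool_rot: [-0.0, -0.001, 1.0, 0.0]
wrist_force: [0.5, 0.2, -2.5]
opening: 0.129
grasp_force: 61.3
```

```bash
python3 q.py
python3 - <<'E'
from m import *
t=sense()['tool_pos']
h=np.zeros((600,800,3),np.uint8)
for n,cor in(('scene',(-.0015,-.001)),('side',(.002,.0055)),('wrist',(0,0))):
    c=shot(n); np.savez(n+'4.npz',**c); P,rgb,uv=cloud(c); P=P+[*cor,0]; H=hue(rgb)
    red=((H[:,0]<6)|(H[:,0]>174))&(H[:,1]>130)&(P[:,2]>.1)&(P[:,2]<.28)&(np.hypot(*(P[:,:2]-t[:2]).T)<.13); Q=P[red]
    print(n,red.sum(),Q.min(0),Q.max(0))
    b=Q[(Q[:,0]>t[0]+.028)&(Q[:,2]>.22)&(Q[:,2]<.238)]; print(' back',len(b), b.mean(0) if len(b) else 0, b[:,:2].min(0) if len(b) else 0,b[:,:2].max(0) if len(b) else 0,np.polyfit(b[:,1],b[:,0],1) if len(b)>9 else 0)
    cap=(H[:,1]<60)&(abs(P[:,2]-.146)<.005)&(np.hypot(P[:,0]-.5955,P[:,1]+.02)<.047); print(' hub',cap.sum(),P[cap].min(0),P[cap].max(0))
    if n=='wrist': h[:420,:560]=c['img'][:,:,::-1]
    if n=='side': h[:300,560:]=cv2.resize(c['img'][120:320,240:400,::-1],(240,300))
    if n=='scene': h[300:,560:]=cv2.resize(c['img'][100:300,150:310,::-1],(240,300))
cv2.imwrite('pics/c4.png',h)
E
```

```text
t 28.18 p [ 0.4705 -0.0179  0.2163] yaw [[-1.0, -0.003, -0.0], [-0.003, 1.0, 0.001], [0.0, 0.001, -1.0]] F [ 0.47  0.18 -2.55] T [ 0.04 -0.02  0.01] op 0.129 gf 61.34732723236084 j [ 0.17  0.29 -0.23  1.91  0.08  0.95  1.47]
r 0.12402895102600872 a 3.1167030005086116
scene 1463 [ 0.42573372 -0.06695796  0.12807525] [0.51286184 0.04321033 0.26640501]
 back 67 [ 0.50932891 -0.01082064  0.22919414] [ 0.50006744 -0.0436047 ] [0.51278019 0.01648759] [-0.00964709  0.50922452]
 hub 399 [ 0.55434582 -0.05658644  0.14102233] [0.63162989 0.01938896 0.15070263]
side 1448 [ 0.40889851 -0.07378015  0.10936362] [0.56174476 0.0464348  0.26424312]
 back 48 [ 0.50816081 -0.01893804  0.23004727] [ 0.49866777 -0.04309596] [0.51352242 0.00935489] [-0.02513309  0.50768484]
 hub 539 [ 0.55365756 -0.05675883  0.1410571 ] [0.634166   0.0225956  0.15098341]
wrist 34967 [ 0.40857884 -0.07864372  0.10121175] [0.53014119 0.05653167 0.26347527]
 back 245 [ 0.51070515 -0.01867198  0.2254787 ] [ 0.5094622  -0.02903909] [ 0.51195476 -0.00847449] [-0.00242949  0.51065979]Traceback (most recent call last):
  File "<stdin>", line 9, in <module>
    return umr_minimum(a, axis, None, out, keepdims, initial, where)
ValueError: zero-size array to reduction operation minimum which has no identity
```

Call:
send_rows --targets "-0.01 0 0.03 0 0 0 0; -0.022 0 0.1 0 0 0 0; -0.022 0 0.19 0 0 0 0; -0.022 0 0.28 0 0 0 0; -0.022 0 0.34 0 0 0 0; -0.022 0 0.365 0 0 0 0; -0.022 0 0.372 0 0 0 0; -0.022 0 0.372 0 0 0 0"

```text
t: 29.32
tool_pos: [0.4763, -0.0192, 0.1236]
tool_rot: [0.0, -0.0, 1.0, -0.0]
wrist_force: [0.4, 0.3, -2.9]
opening: 0.129
grasp_force: 61.3
```

```bash
python3 q.py
```

```text
t 29.32 p [ 0.4763 -0.0192  0.1236] yaw [[-1.0, -0.001, 0.001], [-0.001, 1.0, -0.0], [-0.001, -0.0, -1.0]] F [ 0.43  0.32 -2.9 ] T [-0.06 -0.03 -0.03] op 0.129 gf 61.27904176712036 j [ 0.14  0.41 -0.21  2.03  0.13  0.71  1.42]
r 0.11818604627836618 a 3.125965329722941
```

Call:
send_rows --targets "0 0 0.002 0 0 0 0; 0 0 0.004 0 0 0 0; 0 0 0.006 0 0 0 0; 0 0 0.008 0 0 0 0; 0 0 0.01 0 0 0 0; 0 0 0.011 0 0 0 0; 0 0 0.011 0 0 0 0"

```text
t: 30.2
tool_pos: [0.476, -0.0192, 0.1205]
tool_rot: [-0.0, -0.0, 1.0, -0.0]
wrist_force: [-0.3, -0.4, -3.3]
opening: 0.129
grasp_force: 61.4
```

```bash
python3 q.py
```

```text
t 30.2 p [ 0.476  -0.0192  0.1205] yaw [[-1.0, -0.001, -0.0], [-0.001, 1.0, -0.0], [0.0, -0.0, -1.0]] F [-0.33 -0.36 -3.29] T [-0.01  0.01  0.01] op 0.129 gf 61.437774896621704 j [ 0.14  0.42 -0.21  2.03  0.13  0.7   1.42]
r 0.11847085196220389 a 3.1266483295407195
```

Still hanging free, so I'm lowering slightly further in small steps.

Call:
send_rows --targets "0 0 0.001 0 0 0 0; 0 0 0.002 0 0 0 0; 0 0 0.002 0 0 0 0; 0 0 0.002 0 0 0 0"

```text
t: 30.7
tool_pos: [0.476, -0.0193, 0.1204]
tool_rot: [0.0, -0.0, 1.0, -0.0]
wrist_force: [-2.3, -1.5, 6.0]
opening: 0.13
grasp_force: 62.5
```

Call:
send_rows --targets "0 0 0.001 0 0 0 0; 0 0 0.002 0 0 0 0; 0 0 0.002 0 0 0 0; 0 0 0.002 0 0 0 0"

```text
t: 31.2
tool_pos: [0.476, -0.0194, 0.1203]
tool_rot: [0.0, -0.0, 1.0, -0.0]
wrist_force: [-5.4, -0.2, 11.6]
opening: 0.132
grasp_force: 63.6
```

```bash
python3 q.py
```

```text
t 31.2 p [ 0.476  -0.0194  0.1203] yaw [[-1.0, -0.0, 0.001], [-0.0, 1.0, -0.0], [-0.001, -0.0, -1.0]] F [-5.41 -0.18 11.58] T [0.01 0.89 0.01] op 0.132 gf 63.59696388244629 j [ 0.14  0.42 -0.21  2.03  0.13  0.7   1.42]
r 0.11850257847917392 a 3.127719260818289
```

Call:
send_rows --targets "0 0 -0.002 0 0 0 0; 0 0 -0.004 0 0 0 0; -0.004 0 -0.004 0 0 0 0; -0.008 0 -0.004 0 0 0 0; -0.012 0 -0.004 0 0 0 0; -0.016 0 -0.004 0 0 0 0; -0.02 0 -0.004 0 0 0 0; -0.024 0 -0.004 0 0 0 0; -0.028 0 -0.004 0 0 0 0; -0.032 0 -0.004 0 0 0 0; -0.036 0 -0.004 0 0 0 0; -0.04 0 -0.004 0 0 0 0"

```text
t: 32.7
tool_pos: [0.4854, -0.0191, 0.1206]
tool_rot: [-0.001, -0.0, 1.0, -0.0]
wrist_force: [-7.1, 0.8, 10.9]
opening: 0.129
grasp_force: 63.5
```

```bash
python3 q.py
```

```text
t 32.7 p [ 0.4854 -0.0191  0.1206] yaw [[-1.0, -0.001, -0.002], [-0.001, 1.0, -0.0], [0.002, -0.0, -1.0]] F [-7.09  0.78 10.92] T [0.07 1.53 0.11] op 0.129 gf 63.47361445426941 j [ 0.14  0.43 -0.21  2.01  0.13  0.72  1.42]
r 0.10909893500209834 a 3.1244079169677996
```

Call:
send_rows --targets "0 0 -0.002 0 0 0 0; 0 0 -0.004 0 0 0 0; 0 0 -0.004 0 0 0 0; 0 0 -0.004 0 0 0 0"

```text
t: 33.2
tool_pos: [0.4861, -0.0192, 0.1214]
tool_rot: [-0.0, -0.0, 1.0, 0.0]
wrist_force: [-0.1, -0.2, -1.8]
opening: 0.127
grasp_force: 61.5
```

```bash
python3 q.py
```

```text
t 33.2 p [ 0.4861 -0.0192  0.1214] yaw [[-1.0, -0.001, -0.0], [-0.001, 1.0, 0.0], [0.0, 0.0, -1.0]] F [-0.09 -0.2  -1.84] T [-0.03 -0.04 -0.03] op 0.127 gf 61.51845932006836 j [ 0.14  0.43 -0.21  2.01  0.13  0.72  1.42]
r 0.1084008806794792 a 3.1252676019819963
```

Call:
send_rows --targets "-0.003 0 0.001 0 0 0 0; -0.006 0 0.001 0 0 0 0; -0.009 0 0.001 0 0 0 0; -0.012 0 0.001 0 0 0 0; -0.016 0 0.001 0 0 0 0"

```text
t: 33.83
tool_pos: [0.4898, -0.0192, 0.1212]
tool_rot: [-0.0, -0.0, 1.0, -0.0]
wrist_force: [-1.3, -0.7, -1.8]
opening: 0.125
grasp_force: 61.6
```

```bash
python3 q.py
```

```text
t 33.83 p [ 0.4898 -0.0192  0.1212] yaw [[-1.0, -0.001, -0.001], [-0.001, 1.0, -0.0], [0.001, -0.0, -1.0]] F [-1.27 -0.74 -1.85] T [ 0.03  0.24 -0.02] op 0.125 gf 61.61141395568848 j [ 0.14  0.43 -0.21  2.    0.13  0.72  1.42]
r 0.1047501185309147 a 3.1246608510042218
```

Barely touching at x = 0.490. I'm pressing on slowly.

Call:
send_rows --targets "-0.003 0 0 0 0 0 0; -0.006 0 0 0 0 0 0; -0.009 0 0 0 0 0 0; -0.012 0 0 0 0 0 0; -0.012 0 0 0 0 0 0"

```text
t: 34.45
tool_pos: [0.492, -0.0192, 0.121]
tool_rot: [-0.001, -0.0, 1.0, -0.0]
wrist_force: [-5.9, 1.3, 0.3]
opening: 0.128
grasp_force: 61.9
```

Call:
send_rows --targets "-0.002 0 0 0 0 0 0; -0.004 0 0 0 0 0 0; -0.006 0 0 0 0 0 0; -0.006 0 0 0 0 0 0"

```text
t: 34.95
tool_pos: [0.4928, -0.0194, 0.1209]
tool_rot: [-0.002, -0.0, 1.0, -0.0]
wrist_force: [-7.0, 0.5, 1.0]
opening: 0.127
grasp_force: 62.0
```

```bash
python3 q.py
```

```text
t 34.95 p [ 0.4928 -0.0194  0.1209] yaw [[-1.0, -0.0, -0.003], [-0.0, 1.0, -0.0], [0.003, -0.0, -1.0]] F [-7.04  0.48  1.  ] T [-0.06  1.4  -0.16] op 0.127 gf 62.02265024185181 j [ 0.14  0.44 -0.21  1.99  0.13  0.73  1.42]
r 0.10169730874460291 a 3.1260606825176485
```

Call:
send_rows --targets "-0.003 0 0 0 0 0 0; -0.006 0 -0.001 0 0 0 0; -0.009 0 -0.001 0 0 0 0; -0.01 0 -0.001 0 0 0 0; -0.01 0 -0.001 0 0 0 0; -0.01 0 -0.001 0 0 0 0"

```text
t: 35.7
tool_pos: [0.4942, -0.0197, 0.1209]
tool_rot: [-0.003, -0.0, 1.0, -0.0]
wrist_force: [-9.2, -0.8, 1.6]
opening: 0.129
grasp_force: 62.1
```

```bash
python3 q.py
```

```text
t 35.7 p [ 0.4942 -0.0197  0.1209] yaw [[-1.0, -0.0, -0.006], [-0.0, 1.0, -0.001], [0.006, -0.001, -1.0]] F [-9.17 -0.76  1.57] T [-0.12  1.84 -0.22] op 0.129 gf 62.14949369430542 j [ 0.14  0.44 -0.21  1.98  0.13  0.73  1.42]
r 0.10029509932901738 a 3.128529165664055
```

Call:
send_rows --targets "-0.002 0 -0.001 0 0 0 0; -0.004 0 -0.001 0 0 0 0; -0.006 0 -0.001 0 0 0 0; -0.007 0 -0.001 0 0 0 0; -0.007 0 -0.001 0 0 0 0; -0.007 0 -0.001 0 0 0 0"

```text
t: 36.45
tool_pos: [0.4951, -0.0199, 0.121]
tool_rot: [-0.004, 0.0, 1.0, -0.0]
wrist_force: [-11.2, -0.5, 1.8]
opening: 0.13
grasp_force: 62.2
```

```bash
python3 q.py
python3 - <<'E'
from m import *
h=np.zeros((600,800,3),np.uint8)
for n,cor in(('scene',(-.0015,-.001)),('side',(.002,.0055)),('wrist',(0,0))):
    c=shot(n); np.savez(n+'5.npz',**c); P,rgb,uv=cloud(c); P=P+[*cor,0]; H=hue(rgb)
    if n=='wrist': h[:420,:560]=c['img'][:,:,::-1]
    if n=='side': h[:300,560:]=cv2.resize(c['img'][120:320,240:400,::-1],(240,300))
    if n=='scene': h[300:,560:]=cv2.resize(c['img'][100:300,150:310,::-1],(240,300))
    br=(abs(H[:,0]-20)<8)&(H[:,1]>100)&(abs(P[:,2]-.036)<.012)&(np.hypot(P[:,0]-.445,P[:,1]+.02)<.03); print(n,'insert',br.sum(),P[br].mean(0) if br.any() else 0)
    red=((H[:,0]<6)|(H[:,0]>174))&(H[:,1]>130)&(P[:,2]<.075)&(P[:,2]>.03)&(np.hypot(P[:,0]-.495,P[:,1]+.02)<.13); Q=P[red]
    tab=Q[(Q[:,0]<.447)&(Q[:,2]<.044)]; print(' tab',len(tab),tab.mean(0) if len(tab) else 0, tab.min(0) if len(tab) else 0,tab.max(0) if len(tab) else 0)
cv2.imwrite('pics/c5.png',h)
E
```

```text
t 36.45 p [ 0.4951 -0.0199  0.121 ] yaw [[-1.0, 0.0, -0.007], [0.0, 1.0, -0.001], [0.007, -0.001, -1.0]] F [-11.22  -0.47   1.78] T [-0.22  2.22 -0.21] op 0.13 gf 62.17547535896301 j [ 0.14  0.44 -0.21  1.98  0.13  0.74  1.42]
r 0.0993698770501885 a 3.130082463342595
scene insert 0 0
 tab 0 0 0 0
side insert 5 [ 0.44172096 -0.01582297  0.03515478]
 tab 48 [ 0.43846863 -0.01615409  0.03918628] [ 0.43142137 -0.03309167  0.03236972] [0.44692824 0.00254349 0.04291858]
wrist insert 120 [ 0.44207597 -0.02079499  0.03402815]
 tab 1106 [ 0.43840776 -0.02075596  0.03863233] [ 0.43214224 -0.03928422  0.03232194] [ 0.44699951 -0.002563    0.04081095]
```

View pics/c5.png

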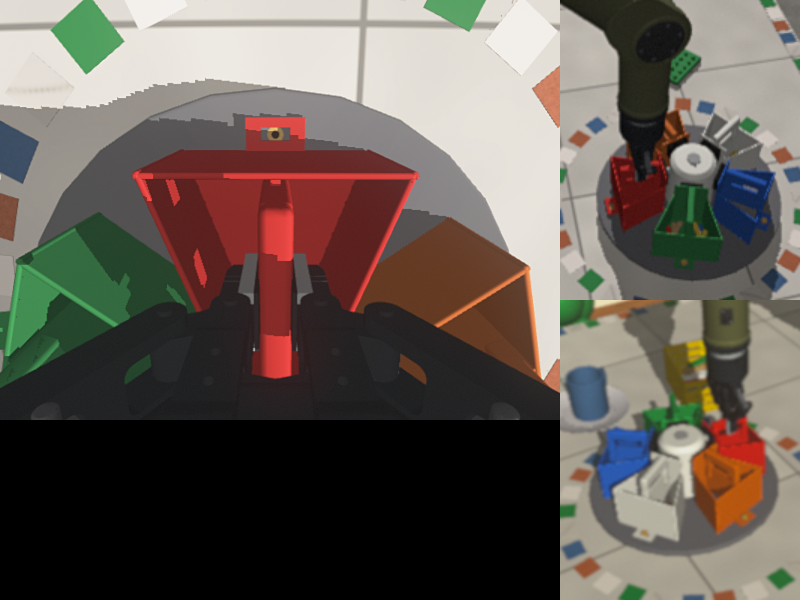

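The wrist view shows the red compartment between green and orange, with the brass insert visible through its tab hole at (275,134). Its back is against the hub, and tab and insert share the same y. I'll hold briefly to check it stays steady.

Call:
send_rows --targets "0 0 0 0 0 0 0; 0 0 0 0 0 0 0; 0 0 0 0 0 0 0; 0 0 0 0 0 0 0; 0 0 0 0 0 0 0; 0 0 0 0 0 0 0; 0 0 0 0 0 0 0; 0 0 0 0 0 0 0"

```text
t: 37.6
tool_pos: [0.4952, -0.0198, 0.121]
tool_rot: [-0.004, 0.0, 1.0, -0.0]
wrist_force: [-10.7, -0.5, 2.5]
opening: 0.128
grasp_force: 62.2
```

```bash
python3 q.py
```

```text
t 37.6 p [ 0.4952 -0.0198  0.121 ] yaw [[-1.0, 0.0, -0.007], [0.0, 1.0, -0.001], [0.007, -0.001, -1.0]] F [-10.65  -0.48   2.53] T [-0.23  2.2  -0.2 ] op 0.128 gf 62.17417359352112 j [ 0.14  0.44 -0.21  1.98  0.13  0.74  1.42]
r 0.09933144152919018 a 3.1298646012076015
```

```bash
python3 -c "
from workcell import *
print(close_job())"
```

```text
the job is handed in; nothing more can be done
None
```

The caddy was turned counter-clockwise past one full turn to 6.28 rad with its slot facing the robot, and the red compartment is held in the slot with a steady push of about 11 N at the wrist (about 10 N on the buffer by estimate); the job is handed in, its verdict not shown to me.

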